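Clamp a plant stake and hold the saw guide at the length mark

ROBOT

A 7-joint arm with a two-finger parallel gripper is mounted at the origin on the work surface. World frame = base frame: x ahead of the robot, y to its left, z up, the work surface at z = 0. Lengths are in mm, angles in rad, forces in N, time in s.
With the tool pointing down it reaches from about 400 to 875 mm from the base axis. Payload 4.4 kg.
Tool frame: the origin (TCP) lies at the very end of the fingers, on their centre line; the grasp point (between the pads) lies 19 mm behind it; z points along the fingers, y is the line along which they close (so a half turn about z gives the same grasp; the last joint's range is limited). The gripper opens to 85 mm and grips with 20 to 120 N. Pads are 22 mm wide; open, the fingers measure 114 mm over their backs; the gripper's body (76 mm by 85 mm) begins 54 mm behind the grasp point. The pads swing forward as they close: fully open they stand 13 mm farther back than shut.
Start: joints at [1.185, 0.628, 0.038, 1.517, -0.027, 0.996, -0.02], TCP at [204.373, -617.049, 231.313] pointing down, gripper open.
Joint ranges: [-3.06, 3.06], [-0.37, 2.12], [-1.25, 1.32], [0.18, 2.47], [-1.1, 4.24], [0.23, 1.98], [-2.94, 2.94]. Speed limits (rad/s): [2.57, 2.57, 3.14, 3.14, 3.14, 3.14, 3.14].

INTERFACE

Orientations are given as [roll, pitch, yaw] about the fixed x, y, z axes, in that order (R = Rz(yaw) Ry(pitch) Rx(roll)).
In Python, from cell import read_state, get_image, camera_info, finish_job gives the robot as it stands.
- The arm moves only by the tool play_rows, never from a script. Its argument "deltas" is one flat list of numbers, 7 for each row, row after row: the shift along the tool's x, y, z in mm, then the turn, a rotation vector about the tool's x, y, z in rad, then the opening, from 0 (shut) to 1 (fully open). In form: [dx, dy, dz, ax, ay, az, grip, dx, dy, dz, ax, ay, az, grip, ...]. A call has 1 to 10 rows; each row is the pose to reach, as a shift and turn from the pose commanded when the call began, along the tool's axes at that moment; what a row does not reach only later rows make up. A row lasts 1/8 s, in which the tool goes at most 62.5 mm and 10.7 degrees, less where a joint would pass 70% of its speed; a pose out of reach is approached as far as the arm can. A call with a gripper value outside its range is refused whole. The fingers move at their own pace and stop on an object; the grip force is fixed at half the most. Time passes only in rows, so rows that repeat a pose let the fingers close. It gives the time, the measured TCP pose, the force, the opening and the grip force at its end, in the units of the state.
- read_state(): the state, without advancing time (a new reading comes with each control period).
- get_image(name): name is "side" or "top"; returns the picture (420x560x3 uint8, red, green, blue); there is no depth.
- camera_info(name): a dict with "fx", "fy", "cx", "cy" (pixels), "distortion" ([k1, k2, p1, p2, k3] as OpenCV has them; the pictures are not rectified), "T" (4x4, takes a point from camera to world coordinates). Camera axes: x right, y down, z forward; pixel columns grow to the right and rows downward; lengths in mm; the calibration is good to about 2 mm. A picture is of the moment at which its call begins. camera_info takes no time and is no camera call.
- finish_job(): hands the job in; it is judged then, once.
The state is a dict: "clock": time; "qpos": joint angles; "qd": joint speeds; "tau": joint torques, N m; "eef_pos": TCP position; "tool_rot": TCP orientation; "force": force on the tool from outside, world axes, zero at the start; "torque": the same for the moment, N m; "width": finger opening in mm; "gripper_force": force on a finger pad.
Only numpy, scipy, OpenCV 4.12 (cv2) and the standard library are available. Lean on these libraries where they do the work, as an engineer would, in place of code of your own. Each camera call takes 0.05 s, during which the arm holds its last target. There are 200 camera calls.

TASK

On the stake-cutting jig, first wind the clamp's crank clockwise (seen from above) until the jaw presses firmly on the wooden stake, about as tight as a hand would wind it. Then draw the spring-return saw guide out along the stake until its pointer lines up with the length marker set on the scale, and finish while holding it there, for it springs back when let go. Keep the stake where it lies and leave the marker and the other things on the table alone.

Things in the scene. Friction and masses are not known exactly. Their poses are not given: they have to be found in the camera images.
- jig: Fixed plywood board 170 x 420 x 18 mm carrying the clamp, the saw guide and the scale. Origin: centre of its underside, on the table. Its y axis runs along the stake, in the direction in which the saw guide is pulled out; z is up. The clamp is on its -y half, with a grey post (top 127 mm above the table) on the -x side; the scale is on its +x side. A wooden fence, 16 mm high above the board, stands along the -x side of the stake on the -y half.
- stake: The workpiece: loose wooden stake 25 x 400 x 25 mm, lying on the board (underside 18 mm, top 43 mm above the table) against the fence, under the jaw and through the saw guide, with which it has play all round. Origin: centre of its underside; y along it.
- jaw: Dark steel clamp jaw, 36 x 40 x 12 mm, guided straight down. Origin: centre of its pressing underside; it meets the stake when this is 43 mm above the table.
- crank (a joint): Crank angle, rad, 0 to 14, growing clockwise from above. Vertical axis at jig x 0, y -140 mm. The crank keeps its height; each rad lowers the jaw 2 mm; at 0 the jaw is 18 mm above the stake, so it touches at 9 rad. Friction 0.2 N m (4.5 N at the knob, 6 N at 2 rad/s): stays where left. Past contact the resistance rises steeply: +4.5 N at the knob per 100 N of clamping, some 0.3 rad on.
- crank_knob (a point): Centre of the crank's upright black knob, 18 mm in diameter and 42 mm tall, which spins freely on its pin; 45 mm from the crank's axis, 176 mm above the table (knob from 154 to 196 mm; the flat crank arm's top is 153 mm above the table). At crank angle 0 it stands on the jig's +x side of the axis.
- saw_guide: Aluminium saw guide, a portal 70 x 60 mm in plan that straddles the stake, its top 66 mm above the table, with an upright grip on it. It slides along the jig's +y from home (origin at jig y 30 mm) up to 140 mm out. A spring pulls it home: 6.4 N at home, rising 0.08 N per mm (15 N at 110 mm), plus 0.6 N friction. Origin: under the portal's centre, at table height; axes as the jig's.
- guide_grip (a point): Point inside the saw guide's upright black grip, to take it by: the grip is 16 mm thick along y (the pull), 40 mm wide along x, from 65 to 113 mm above the table; this point is at its middle, 92 mm above the table.
- guide_index (a point): Tip of the saw guide's small dark steel pointer, which looks to the jig's +x over the scale, 30 mm on the jig's +y side of the grip's middle. Axes as the jig's.
- mark_tip (a point): Tip of the length marker, a small dark steel block with a brass screw (20 mm along y, 18 mm along x, top 38 mm above the table) clamped on the outer edge of the scale, which looks to the jig's -x. 35 to 95 mm of pull brings the guide's pointer opposite it. Axes as the jig's.
- offcut: bystander: stake offcut 25 x 60 x 25 mm on the jig's board; origin at its underside.
- pencil: bystander: flat pencil 130 mm long on the board; origin at its underside.
- secateurs: bystander: secateurs 200 mm long, on the table on the robot's side of the jig; origin at its underside.
- backsaw: bystander: hand saw 300 mm long, flat on the table beyond the jig; origin at its underside.
- vase: bystander: glass vase, 84 mm wide, 150 mm tall, beyond the jig; origin at its underside.
- foam_brick: bystander: green foam brick 110 x 220 x 75 mm; origin at its underside.
- mug: bystander: white mug 95 mm tall; origin at its underside.
- spray: bystander: clear bottle 170 mm tall; origin at its underside.

How it is judged:
By the outcome, as a careful person would: the job done as asked, in the order asked, and still so for the second after the job is handed in, while the arm keeps its last pose, push and grip.
It also fails if it takes over 54 s, if anything falls off the work surface, if the arm or the gripper's body presses on something with over 40 N, if the wrist force passes 120 N, or if a joint passes its speed limit or range.

## Working session

There is one attempt and no reset: what is moved stays moved. The work goes in short steps, Python scripts to look and compute and a tool call to move; the robot and the scene stay as the last step left them, time stands still between calls to the robot, and variables do not carry over. Pictures are saved under pics/ and viewed, at most 10 in all, crops included, and the job is handed in when it is done.

Besides the shell and the picture viewer there is one more tool, called by a JSON object that holds its "op" and its "data". play_rows: Moves the arm, as the interface text tells. Its arguments: {"type":"object","properties":{"deltas":{"type":"array"}},"required":["deltas"]}

```bash
mkdir -p pics
cat > h.py <<'E'
import numpy as np, cv2
from cell import *
def ray(n,u,v):
    c=camera_info(n);K=np.array([[c['fx'],0,c['cx']],[0,c['fy'],c['cy']],[0,0,1.]])
    p=cv2.undistortPoints(np.array([[[u,v]]],float),K,np.array(c['distortion'],float))[0,0]
    T=np.array(c['T']);return T[:3,3],T[:3,:3]@np.array([p[0],p[1],1])
def onz(n,u,v,z):
    o,d=ray(n,u,v);return o+d*(z-o[2])/d[2]
def proj(n,P):
    c=camera_info(n);K=np.array([[c['fx'],0,c['cx']],[0,c['fy'],c['cy']],[0,0,1.]])
    W=np.linalg.inv(np.array(c['T']));r,_=cv2.Rodrigues(W[:3,:3])
    return cv2.projectPoints(np.array(P,float).reshape(-1,1,3),r,W[:3,3],K,np.array(c['distortion'],float))[0][:,0]
def snap(n,f):
    im=get_image(n)[:,:,::-1].copy();cv2.imwrite('pics/'+f,im);return im
E
python3 - <<'E'
from h import *
for n in('side','top'):
    snap(n,n+'0.png');print(np.round(camera_info(n)['T'],2).tolist(),camera_info(n)['fx'])
print(read_state())
E
```

```text
[[0.98, -0.12, 0.15, 391.23], [-0.19, -0.52, 0.83, -1042.95], [-0.02, -0.85, -0.53, 806.28], [0.0, 0.0, 0.0, 1.0]] 459.9238201411101
[[0.01, -1.0, 0.07, 445.47], [-1.0, -0.01, 0.01, -15.69], [-0.01, -0.07, -1.0, 1592.72], [0.0, 0.0, 0.0, 1.0]] 522.9857794495648
{'clock': 0.1, 'qpos': array([ 1.18516994,  0.6292096 ,  0.03845804,  1.51826055, -0.02701204,
        0.99629856, -0.01999517]), 'qd': array([ 1.01231753e-03, -1.85874289e-03,  1.21305996e-03, -2.87045594e-03,
       -6.36827640e-05,  4.12482173e-04,  1.41569616e-03]), 'tau': array([ 3.33450553e-03, -5.64530861e+01,  1.23055022e+00, -1.93972689e+01,
        1.12919306e-02,  5.45772346e-03, -5.28515983e-06]), 'eef_pos': array([ 204.21336517, -616.50701624,  230.51220416]), 'tool_rot': array([-3.13993480e+00,  1.17924159e-05,  3.19814098e-01]), 'force': array([-0.2084297 , -1.06236303, -0.38097879]), 'torque': array([-0.0771629 , -0.01323662,  0.02502792]), 'gripper_force': 0.0, 'width': 85.57845307937416}
```

View pics/top0.png

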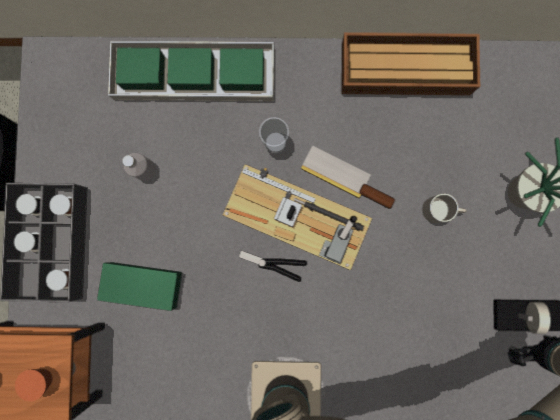

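View pics/side0.png

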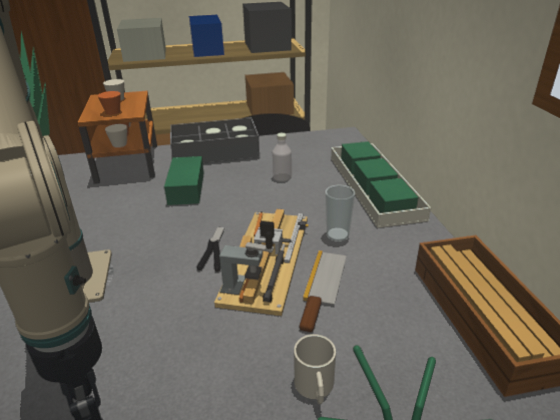

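The top view shows the jig at about (298,218), with the guide at (290,211), the clamp at (340,240) and the marker near (264,173). In the side view the jig is at about (265,260). Next I'll enlarge both.

Run:
```python
import cv2
a=cv2.imread('pics/top0.png')[155:280,215:380];cv2.imwrite('pics/tc.png',cv2.resize(a,None,fx=4.8,fy=4.8,interpolation=cv2.INTER_CUBIC))
a=cv2.imread('pics/side0.png')[200:320,190:350];cv2.imwrite('pics/sc.png',cv2.resize(a,None,fx=5,fy=5,interpolation=cv2.INTER_CUBIC))
```

```text
(no output)
```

View pics/tc.png

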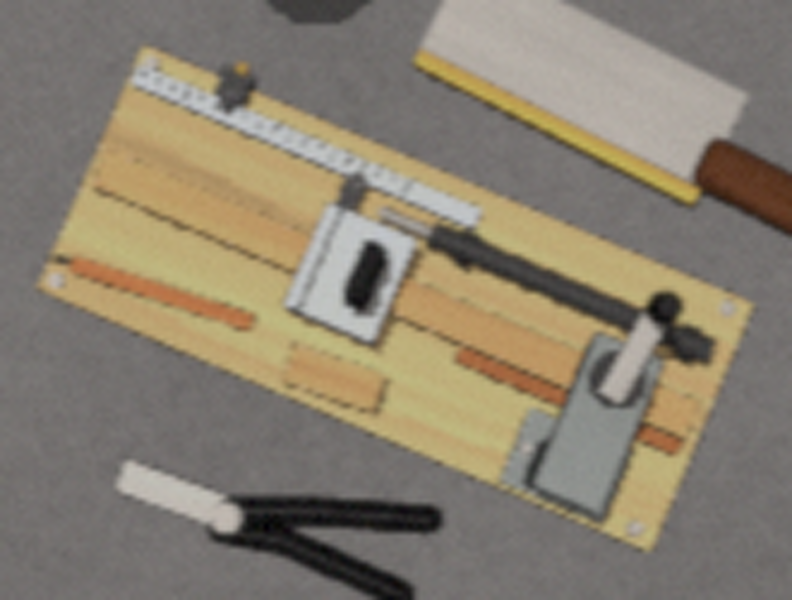

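View pics/sc.png

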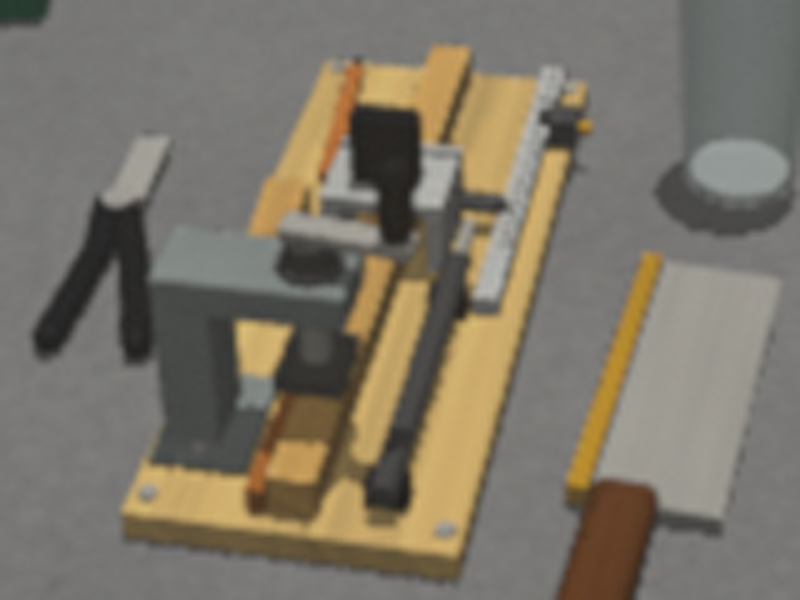

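The top crop gives board corners at (140,47), (38,287), (650,552) and (752,300), with the knob at (665,303), the pointer tip near (352,178) and the marker near (232,95). The side crop shows the crank at angle 0, with the knob at about (398,200).

```bash
cat >> h.py <<'E'
S=4.8
def tc(u,v): return 215+(u+.5)/S-.5,155+(v+.5)/S-.5
def sc(u,v): return 190+(u+.5)/5-.5,200+(v+.5)/5-.5
E
python3 - <<'E'
from h import *
from scipy.optimize import least_squares
L=np.array([[85,210,18],[-85,210,18],[-85,-210,18],[85,-210,18]],float)
T=np.array([tc(*p) for p in [(142,46),(38,287),(650,552),(753,302)]])
Sd=np.array([sc(*p) for p in [(124,514),(462,556)]]) # -x-y, +x-y corners top
def w(p,l):
    c,s=np.cos(p[2]),np.sin(p[2]);l=np.atleast_2d(l);return np.c_[p[0]+c*l[:,0]-s*l[:,1],p[1]+s*l[:,0]+c*l[:,1],l[:,2]]
f=lambda p:(proj('top',w(p,L))-T).ravel()
r=least_squares(f,[540,-40,-.39]);p=r.x;print(p,r.fun.round(2))
f2=lambda p:np.r_[f(p),(proj('side',w(p,L[[2,3]]))-Sd).ravel()]
r2=least_squares(f2,p);print(r2.x,r2.fun.round(2))
np.save('jig.npy',r2.x);p=r2.x
def tojig(P):
    c,s=np.cos(p[2]),np.sin(p[2]);d=P[:2]-p[:2];return [c*d[0]+s*d[1],-s*d[0]+c*d[1]]
print('knob',onz('top',*tc(665,303),196),tojig(onz('top',*tc(665,303),196)))
print('knob pred',w(p,[45,-140,176]),'grip pred',w(p,[0,30,92]),'axis',w(p,[0,-140,176]))
print('grip jig',tojig(onz('top',*tc(372,268),113)))
for z in(25,32,38):print('ptr',z,np.round(tojig(onz('top',*tc(352,178),z)),1),'mark',np.round(tojig(onz('top',*tc(226,102),z)),1))
print(camera_info('top')['T'][:3,3])
E
```

```text
[ 5.37158551e+02 -2.88047487e+01 -3.90642183e-01] [-0.01 -0.69 -0.74  0.44  0.25  0.17  0.5   0.05]
[ 5.37347277e+02 -2.90582004e+01 -3.89553159e-01] [ 0.01 -0.69 -0.66  0.46  0.39  0.05  0.58 -0.09 -0.44 -0.31  0.17 -0.09]
knob [ 524.54282679 -177.9589423   196.        ] [np.float64(44.70366607495437), np.float64(-142.60773864763482)]
knob pred [[ 525.80731322 -175.65911867  176.        ]] grip pred [[548.74053019  -1.30583491  92.        ]] axis [[ 484.17876491 -158.56923963  176.        ]]
grip jig [np.float64(4.1942222856964655), np.float64(17.411520632792048)]
ptr 25 [57.  53.5] mark [ 70.3 145.3]
ptr 32 [56.4 53.1] mark [ 69.6 144.6]
ptr 38 [55.8 52.8] mark [ 68.9 143.9]
[ 445.47098804  -15.69073616 1592.71833849]
```

{"op": "play_rows", "data": {"deltas": [27, -19, 0, 0, 0, 0.04, 1, 75, -54, 0, 0, 0, 0.12, 1, 124, -89, 0, 0, 0, 0.2, 1, 173, -124, 0, 0, 0, 0.28, 1, 222, -159, 0, 0, 0, 0.36, 1, 270, -193, 0, 0, 0, 0.43, 1, 319, -228, 0, 0, 0, 0.51, 1, 368, -263, 0, 0, 0, 0.59, 1, 416, -298, 0, 0, 0, 0.67, 1, 443, -317, 0, 0, 0, 0.71, 1]}}

```text
clock: 1.35
eef_pos: [526.9, -172.9, 230.9]
tool_rot: [-3.14, 0.001, -0.387]
force: [-0.2, -0.8, 0.1]
width: 85.6
gripper_force: 0.0
```

Run:
```python
from h import *
s=read_state();print(s['clock'],s['eef_pos'],s['tool_rot'],s['qpos'].round(2),s['force'])
p=np.load('jig.npy')
a=snap('top','t1.png');b=snap('side','s1.png')
q=lambda im,P,n:im[:] if 0 else cv2.resize(im[int(proj(n,P)[0][1])-60:int(proj(n,P)[0][1])+60,int(proj(n,P)[0][0])-50:int(proj(n,P)[0][0])+50],None,fx=4,fy=4,interpolation=cv2.INTER_CUBIC)
cv2.imwrite('pics/m1.png',np.hstack([q(a,[525,-176,180],'top'),q(b,[525,-176,180],'side')]))
```

```text
1.35 [ 526.93583086 -172.90603895  230.91329316] [-3.14019820e+00  5.83182612e-04 -3.87324138e-01] [ 0.13  0.5   0.21  1.79 -0.13  0.87 -1.56] [-0.16869647 -0.82547202  0.07422403]
```

View pics/m1.png

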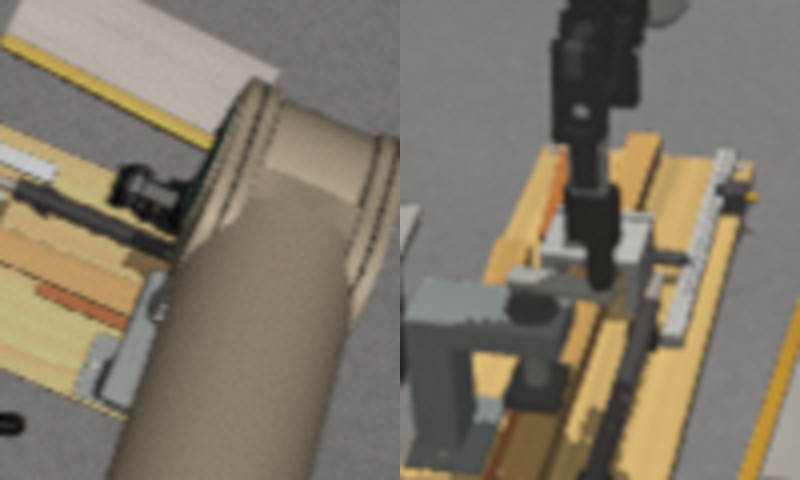

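The gripper stands centred over the knob, at about (590,270) in the right-hand crop. I'll go down and grip it.

{"op": "play_rows", "data": {"deltas": [0, 4, 25, 0, 0, 0, 1, 0, 4, 50, 0, 0, 0, 1, 0, 4, 70, 0, 0, 0, 1, 0, 4, 70, 0, 0, 0, 0, 0, 4, 70, 0, 0, 0, 0, 0, 4, 70, 0, 0, 0, 0, 0, 4, 70, 0, 0, 0, 0, 0, 4, 70, 0, 0, 0, 0, 0, 4, 70, 0, 0, 0, 0]}}

```text
clock: 2.58
eef_pos: [524.4, -180.6, 162.3]
tool_rot: [-3.141, -0.002, -0.39]
force: [0.3, 1.1, 5.8]
width: 16.2
gripper_force: 58.5
```

Run:
```python
from h import *
p=np.load('jig.npy');s=read_state();print(s['clock'],s['eef_pos'],s['tool_rot'],s['force'],s['width'])
a=p[2];e=s['eef_pos'];d=e[:2]-p[:2];print(np.cos(a)*d[0]+np.sin(a)*d[1],-np.sin(a)*d[0]+np.cos(a)*d[1])
for k in range(1,41):
    t=.25*k;print(round(t,2),np.round([45*(np.cos(t)),45*np.sin(t)],1),end=' ')
```

```text
2.575 [ 524.36554526 -180.55224431  162.29797792] [-3.14109564e+00 -1.60923906e-03 -3.90038537e-01] [0.33559353 1.07847917 5.82454547] 16.176300007103652
45.524538180923024 -145.07407459427768
0.25 [43.6 11.1] 0.5 [39.5 21.6] 0.75 [32.9 30.7] 1.0 [24.3 37.9] 1.25 [14.2 42.7] 1.5 [ 3.2 44.9] 1.75 [-8.  44.3] 2.0 [-18.7  40.9] 2.25 [-28.3  35. ] 2.5 [-36.1  26.9] 2.75 [-41.6  17.2] 3.0 [-44.5   6.4] 3.25 [-44.7  -4.9] 3.5 [-42.1 -15.8] 3.75 [-36.9 -25.7] 4.0 [-29.4 -34.1] 4.25 [-20.1 -40.3] 4.5 [ -9.5 -44. ] 4.75 [  1.7 -45. ] 5.0 [ 12.8 -43.2] 5.25 [ 23.  -38.7] 5.5 [ 31.9 -31.7] 5.75 [ 38.8 -22.9] 6.0 [ 43.2 -12.6] 6.25 [45.  -1.5] 6.5 [43.9  9.7] 6.75 [40.2 20.3] 7.0 [33.9 29.6] 7.25 [25.6 37. ] 7.5 [15.6 42.2] 7.75 [ 4.7 44.8] 8.0 [-6.5 44.5] 8.25 [-17.4  41.5] 8.5 [-27.1  35.9] 8.75 [-35.1  28.1] 9.0 [-41.   18.5] 9.25 [-44.3   7.8] 9.5 [-44.9  -3.4] 9.75 [-42.6 -14.4] 10.0 [-37.8 -24.5]
```

{"op": "play_rows", "data": {"deltas": [-1.2, 7.1, 0, 0, 0, 0, 0, -5.3, 17.6, 0, 0, 0, 0, 0, -11.9, 26.7, 0, 0, 0, 0, 0, -20.5, 33.9, 0, 0, 0, 0, 0, -30.6, 38.7, 0, 0, 0, 0, 0, -41.6, 40.9, 0, 0, 0, 0, 0, -52.8, 40.3, 0, 0, 0, 0, 0, -63.5, 36.9, 0, 0, 0, 0, 0, -73.1, 31, 0, 0, 0, 0, 0, -80.9, 22.9, 0, 0, 0, 0, 0]}}

```text
clock: 3.82
eef_pos: [442.9, -173.1, 162.4]
tool_rot: [3.14, -0.008, -0.391]
force: [4.3, -3.5, 0.2]
width: 16.3
gripper_force: 58.8
```

```bash
cat >> h.py <<'E'
def st():
    p=np.load('jig.npy');s=read_state();a=p[2];R=np.array([[np.cos(a),np.sin(a)],[-np.sin(a),np.cos(a)]])
    print(s['clock'],'jig',R@(s['eef_pos'][:2]-p[:2]),s['eef_pos'][2],'F',R@s['force'][:2],s['force'][2],s['tool_rot'],s['width'])
E
python3 -c "
from h import *
st()"
```

```text
3.825 jig [ -32.64639276 -169.15293179] 162.4065672208735 F [ 5.26286134 -1.59459986] 0.17265813908838798 [ 3.14024638 -0.00770693 -0.39103047] 16.324233898448018
```

{"op": "play_rows", "data": {"deltas": [-5.5, -9.7, 0, 0, 0, 0, 0, -8.4, -20.5, 0, 0, 0, 0, 0, -8.6, -31.8, 0, 0, 0, 0, 0, -6, -42.7, 0, 0, 0, 0, 0, -0.8, -52.6, 0, 0, 0, 0, 0, 6.7, -61, 0, 0, 0, 0, 0, 16, -67.2, 0, 0, 0, 0, 0, 26.6, -70.9, 0, 0, 0, 0, 0, 37.8, -71.9, 0, 0, 0, 0, 0, 48.9, -70.1, 0, 0, 0, 0, 0]}}

```text
clock: 5.08
eef_pos: [512.1, -121.8, 162.3]
tool_rot: [-3.138, 0.002, -0.388]
force: [-3.4, 5.8, 9.6]
width: 16.1
gripper_force: 60.0
```

```bash
python3 -c "
from h import *
st()"
```

```text
5.075 jig [ 11.85549055 -95.39729833] 162.25089583659962 F [-5.36945505  4.06529301] 9.558485770573911 [-3.13843998e+00  2.22116132e-03 -3.87964861e-01] 16.111755745840433
```

{"op": "play_rows", "data": {"deltas": [10.2, 4.5, 0, 0, 0, 0, 0, 19.1, 11.5, 0, 0, 0, 0, 0, 26, 20.3, 0, 0, 0, 0, 0, 30.4, 30.6, 0, 0, 0, 0, 0, 32.2, 41.7, 0, 0, 0, 0, 0, 31.1, 52.9, 0, 0, 0, 0, 0, 27.4, 63.5, 0, 0, 0, 0, 0, 21.1, 72.8, 0, 0, 0, 0, 0, 12.8, 80.2, 0, 0, 0, 0, 0, 2.8, 85.4, 0, 0, 0, 0, 0]}}

```text
clock: 6.32
eef_pos: [485.3, -203.2, 162.3]
tool_rot: [-3.138, -0.005, -0.389]
force: [5.7, 5.5, 2.7]
width: 16.2
gripper_force: 59.2
```

```bash
python3 -c "
from h import *
st()"
```

```text
6.325 jig [  18.0028734  -180.83368166] 162.33902592283533 F [3.1522333  7.28852175] 2.668004093455772 [-3.13831246 -0.00532333 -0.3885126 ] 16.16432377479144
```

{"op": "play_rows", "data": {"deltas": [-10.9, 2.6, 0, 0, 0, 0, 0, -22.1, 2.3, 0, 0, 0, 0, 0, -33, -0.7, 0, 0, 0, 0, 0, -42.7, -6.3, 0, 0, 0, 0, 0, -50.7, -14.1, 0, 0, 0, 0, 0, -54.6, -19.7, 0, 0, 0, 0, 0, -54.6, -19.7, 0, 0, 0, 0, 0]}}

```text
clock: 7.2
eef_pos: [441.0, -166.5, 162.3]
tool_rot: [3.142, -0.004, -0.39]
force: [3.2, -1.4, 6.6]
width: 16.0
gripper_force: 59.7
```

```bash
python3 -c "
from h import *
st()"
```

```text
7.2 jig [ -36.89727173 -163.71244407] 162.25932642934535 F [ 3.5254935  -0.06214677] 6.617035342447865 [ 3.14155814 -0.00431481 -0.38990194] 16.03228757374539
```

{"op": "play_rows", "data": {"deltas": [-2, -4, 0, 0, 0, 0, 0, -3.6, -8.1, 0, 0, 0, 0, 0, -4.9, -12.5, 0, 0, 0, 0, 0, -5.6, -16.9, 0, 0, 0, 0, 0, -5.6, -16.9, 0, 0, 0, 0, 0]}}

```text
clock: 7.82
eef_pos: [440.8, -150.8, 162.2]
tool_rot: [3.139, -0.003, -0.392]
force: [-1.2, -7.6, 8.5]
width: 16.7
gripper_force: 60.1
```

```bash
python3 -c "
from h import *
st()"
```

```text
7.825 jig [ -43.07243732 -149.26318007] 162.22016914127894 F [ 1.79687996 -7.48537138] 8.469709903518238 [ 3.13919235e+00 -2.92088662e-03 -3.91937851e-01] 16.69841998473139
```

{"op": "play_rows", "data": {"deltas": [-0.4, -4.5, 0, 0, 0, 0, 0, -0.3, -9, 0, 0, 0, 0, 0, -0.3, -9, 0, 0, 0, 0, 0]}}

```text
clock: 8.2
eef_pos: [442.6, -143.8, 162.2]
tool_rot: [3.137, -0.001, -0.393]
force: [-3.4, -10.3, 9.9]
width: 16.3
gripper_force: 60.4
```

```bash
python3 -c "
from h import *
st()"
```

```text
8.2 jig [ -44.119803   -142.12125812] 162.1944714491461 F [  0.73992299 -10.81011939] 9.91763473420883 [ 3.13722994e+00 -1.40095760e-03 -3.93244815e-01] 16.274919065467138
```

{"op": "play_rows", "data": {"deltas": [0.6, -4.4, 0, 0, 0, 0, 0, 1.6, -8.8, 0, 0, 0, 0, 0, 1.6, -8.8, 0, 0, 0, 0, 0]}}

```text
clock: 8.57
eef_pos: [445.3, -137.2, 162.1]
tool_rot: [3.135, 0.002, -0.394]
force: [-8.5, -11.8, 15.0]
width: 16.2
gripper_force: 60.9
```

```bash
python3 -c "
from h import *
st()"
```

```text
8.575 jig [ -44.10017622 -135.02431866] 162.1287600181974 F [ -3.40791353 -14.14342401] 15.02356639712615 [ 3.13540967e+00  1.78428856e-03 -3.94376603e-01] 16.222418667145064
```

{"op": "play_rows", "data": {"deltas": [-0.4, 2.5, 0, 0, 0, 0, 0, -1, 4.5, 0, 0, 0, 0, 0, -1, 4.5, 0, 0, 0, 0, 0]}}

```text
clock: 8.95
eef_pos: [444.4, -139.0, 162.2]
tool_rot: [3.138, -0.0, -0.393]
force: [-5.0, -8.2, 12.0]
width: 16.4
gripper_force: 60.4
```

```bash
python3 -c "
from h import *
st()"
```

```text
8.95 jig [ -44.23302866 -137.01526305] 162.1621211788304 F [-1.52485403 -9.5305539 ] 11.950369337590084 [ 3.13846619e+00 -1.59962373e-05 -3.92977653e-01] 16.350888510167323
```

{"op": "play_rows", "data": {"deltas": [-0.4, 2.5, 0, 0, 0, 0, 0, -0.6, 5, 0, 0, 0, 0, 0, -0.6, 5, 0, 0, 0, 0, 0]}}

```text
clock: 9.32
eef_pos: [442.9, -142.8, 162.2]
tool_rot: [3.139, -0.001, -0.392]
force: [-2.4, -6.0, 11.4]
width: 16.0
gripper_force: 60.3
```

```bash
python3 -c "
from h import *
st()"
```

```text
9.325 jig [ -44.19652172 -141.09972531] 162.1964411847229 F [ 0.04052541 -6.4490734 ] 11.363466070062893 [ 3.13946314e+00 -1.23449720e-03 -3.92361372e-01] 15.988786325957163
```

{"op": "play_rows", "data": {"deltas": [0, 2, 0, 0, 0, 0, 0.3, 0, 2, 0, 0, 0, 0, 1, 0, 2, 0, 0, 0, 0, 1, 0, 2, -25, 0, 0, 0, 1, 0, 2, -65, 0, 0, 0, 1, 10, -40, -65, 0, 0, 0, 1, 22, -85, -65, 0, 0, 0, 1, 34, -130, -65, 0, 0, 0, 1, 44, -168, -65, 0, 0, 0, 1, 44, -168, -65, 0, 0, 0, 1]}}

```text
clock: 10.58
eef_pos: [549.1, 2.9, 225.6]
tool_rot: [-3.14, 0.001, -0.384]
force: [-0.1, -0.1, -1.2]
width: 85.3
gripper_force: 0.0
```

Run:
```python
from h import *
st()
a=snap('top','t2.png')[155:280,215:380];b=snap('side','s2.png')[200:320,190:350]
cv2.imwrite('pics/m2.png',np.hstack([cv2.resize(x,(400,330) ,interpolation=cv2.INTER_CUBIC) for x in(a,b)]))
```

```text
10.575 jig [-1.2985168  33.99887012] 225.57405792117177 F [-0.01999538 -0.14545244] -1.1644706057587917 [-3.13968889e+00  1.04266258e-03 -3.83567821e-01] 85.32294422658393
```

View pics/m2.png

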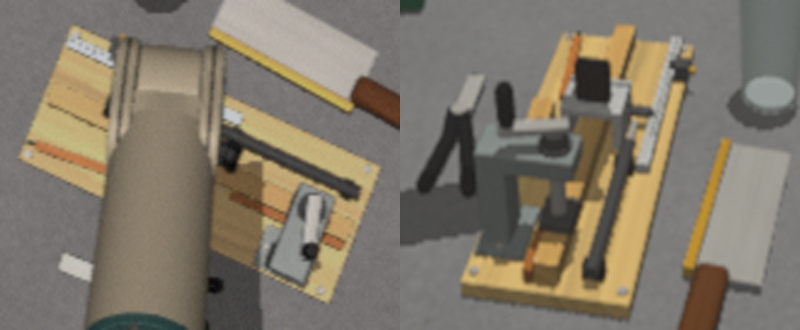

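The knob now stands on the −x side, at about (309,249) in the left crop, and the jaw is on the stake. Next I'll measure the crank angle and the guide position.

Run:
```python
from h import *
p=np.load('jig.npy');a=p[2]
def J(P):
    d=np.array(P)[:2]-p[:2];return np.round([np.cos(a)*d[0]+np.sin(a)*d[1],-np.sin(a)*d[0]+np.cos(a)*d[1]],1)
im=cv2.imread('pics/t2.png');c=(342,249);r=im[c[1]-7:c[1]+8,c[0]-7:c[0]+8].max(2)
m=(r<45);n,l,s,ce=cv2.connectedComponentsWithStats(m.astype('uint8'))
k=1+np.argmax(s[1:,4]);u,v=ce[k]+np.array(c)-7;print(u,v,s[k]);k1=J(onz('top',u,v,190));print('knob now',k1,J(onz('top',u,v,196)))
im=cv2.imread('pics/top0.png')
c=(353,218);r=im[c[1]-7:c[1]+8,c[0]-7:c[0]+8].max(2);m=(r<45);n,l,s,ce=cv2.connectedComponentsWithStats(m.astype('uint8'));k=1+np.argmax(s[1:,4]);u,v=ce[k]+np.array(c)-7;print(u,v,s[k],'knob0',J(onz('top',u,v,190)))
# guide portal corners (crop) at z 66
for q in[(335,205),(287,307),(378,345),(415,240),(355,272),(395,345)]:print('portal',J(onz('top',*tc(*q),66)))
c=(291,211);r=im[c[1]-9:c[1]+10,c[0]-7:c[0]+8].max(2);m=(r<50);n,l,s,ce=cv2.connectedComponentsWithStats(m.astype('uint8'));k=1+np.argmax(s[1:,4]);u,v=ce[k]+np.array([c[0]-7,c[1]-9]);print(u,v,s[k],'grip',J(onz('top',u,v,105)))
```

```text
341.6666666666667 250.46666666666664 [ 5  6  5  5 15]
knob now [ -47.6 -148.5] [ -47.8 -147.9]
352.6818181818182 220.36363636363637 [ 4  6  6  9 22] knob0 [  38.3 -144.7]
portal [33.9 54.6]
portal [-35.  57.]
portal [-34.6  -3. ]
portal [33.2  1.2]
portal [ 0.9 27.3]
portal [-30.5 -12.5]
290.811320754717 212.20754716981133 [ 4  4  7 13 53] grip [-1.4 19. ]
```

{"op": "play_rows", "data": {"deltas": [0, 0, 30, 0, 0, 0, 1, 0, 0, 80, 0, 0, 0, 1, 0, 0, 125, 0, 0, 0, 1, 0, 0, 150, 0, 0, 0, 1, 0, 0, 150, 0, 0, 0, 1, 0, 0, 150, 0, 0, 0, 0, 0, 0, 150, 0, 0, 0, 0, 0, 0, 150, 0, 0, 0, 0, 0, 0, 150, 0, 0, 0, 0, 0, 0, 150, 0, 0, 0, 0]}}

```text
clock: 11.92
eef_pos: [547.4, -4.4, 77.4]
tool_rot: [3.139, -0.001, -0.392]
force: [-3.3, -5.0, 6.2]
width: 15.3
gripper_force: 58.8
```

```bash
python3 -c "
from h import *
st()
print(read_state()['gripper_force'])"
```

```text
11.925 jig [-0.07300885 26.65581452] 77.38549519219018 F [-1.20188759 -5.84779839] 6.197474944488191 [ 3.13900809e+00 -7.95279880e-04 -3.92226251e-01] 15.34141360231549
58.81656110286713
```

{"op": "play_rows", "data": {"deltas": [0, -8, 0, 0, 0, 0, 0, 0, -20, 0, 0, 0, 0, 0, 0, -34, 0, 0, 0, 0, 0, 0, -48, 0, 0, 0, 0, 0, 0, -62, 0, 0, 0, 0, 0, 0, -74, 0, 0, 0, 0, 0, 0, -80, 0, 0, 0, 0, 0, 0, -80, 0, 0, 0, 0, 0]}}

```text
clock: 12.92
eef_pos: [577.0, 67.2, 77.4]
tool_rot: [3.135, 0.0, -0.393]
force: [-7.0, -11.3, 9.9]
width: 15.0
gripper_force: 59.1
```

Run:
```python
from h import *
st()
p=np.load('jig.npy');a=p[2]
P=[p[0]+np.cos(a)*62-np.sin(a)*135,p[1]+np.sin(a)*62+np.cos(a)*135,30]
o=[]
for n in('top','side'):
    b=snap(n,n+'3.png');x,y=np.round(proj(n,P)[0]).astype(int);print(n,x,y)
    o.append(cv2.resize(b[y-24:y+24,x-20:x+20],None,fx=10,fy=10,interpolation=cv2.INTER_CUBIC))
cv2.imwrite('pics/m3.png',np.hstack(o))
```

```text
12.925 jig [  0.1224765  104.10429774] 77.39861899541252 F [ -2.16463019 -13.15701914] 9.888525795137111 [ 3.13546278e+00  8.23363607e-05 -3.93123458e-01] 15.046641500389233
top 264 179
side 296 225
```

View pics/m3.png

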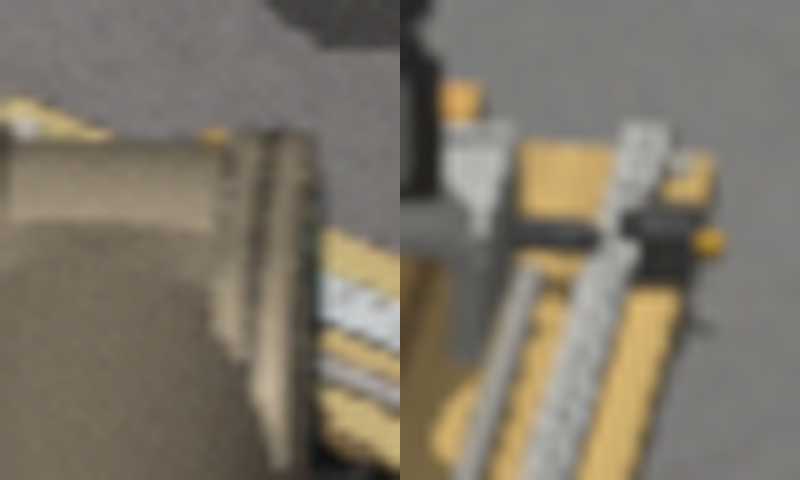

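The side view shows the pointer tip at about (603,236) and the marker block at (635–700, 210–285), almost aligned. I'll zoom in on both and compare with the first pictures.

Run:
```python
import cv2,numpy as np
def z(f,x,y,w,h,s):
    b=cv2.imread('pics/'+f)[y:y+h,x:x+w];b=np.clip(b.astype(float)*1.6,0,255).astype('uint8');return cv2.resize(b,None,fx=s,fy=s,interpolation=cv2.INTER_NEAREST)
A=np.hstack([z('side3.png',304,220,32,24,12),z('side0.png',290,213,32,24,12)])
B=np.hstack([z('top0.png',250,163,32,24,12),z('top0.png',278,185,32,24,12)])
cv2.imwrite('pics/m4.png',np.vstack([A,B]))
```

```text
(no output)
```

View pics/m4.png

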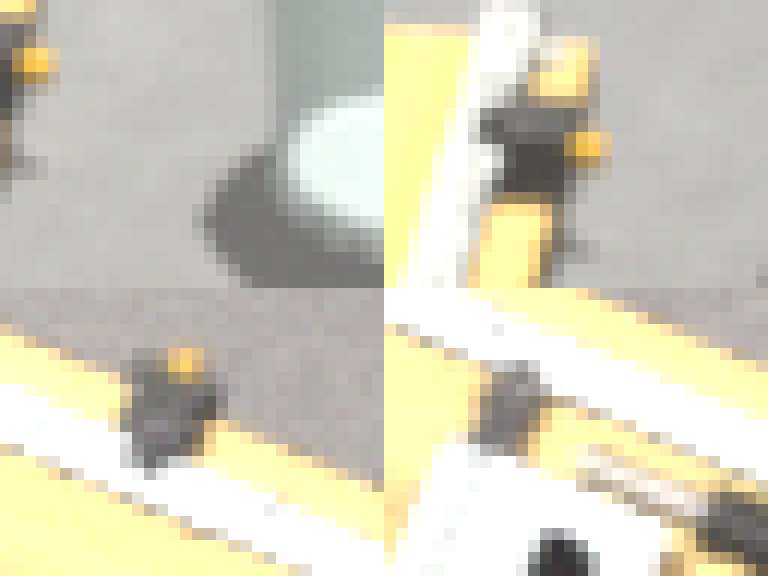

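The marker tip is at about (298.3,223) in the side view and (262,177.7) in the top one. The pointer tip was at (289.2,190.9) in the top view at home and is now at about (296,224) in the side one.

Run:
```python
from h import *
p=np.load('jig.npy');a=p[2]
R=np.array([[np.cos(a),np.sin(a)],[-np.sin(a),np.cos(a)]])
J=lambda P:np.r_[R@(np.array(P)[:2]-p[:2]),P[2]].round(1)
def tri(t,s):
    o1,d1=ray('top',*t);o2,d2=ray('side',*s)
    k=np.linalg.lstsq(np.c_[d1,-d2],o2-o1,rcond=None)[0];A=o1+k[0]*d1;B=o2+k[1]*d2;return J((A+B)/2),np.linalg.norm(A-B).round(1)
print('mark',tri((262,177.7),(298.3,223)));print('ptr home',tri((289.2,190.9),sc(508,206)))
for z in(28,31,34):print(z,'mark',J(onz('side',298.3,223,z)),J(onz('top',262,177.7,z)),'ptr now',J(onz('side',295.8,224.1,z)),'home',J(onz('side',*sc(508,206),z)),J(onz('top',289.2,190.9,z)))
im=cv2.imread('pics/side3.png')
print(im[218:232,288:310].max(2))
```

```text
mark (array([ 65.8, 141.6,  34.4]), np.float64(2.6))
ptr home (array([60.6, 50.7, 33.1]), np.float64(1.5))
28 mark [ 65.5 151.6  28. ] [ 65.2 141.9  28. ] ptr now [ 59.  144.4  28. ] home [60.1 57.9 28. ] [60.4 50.8 28. ]
31 mark [ 66.2 147.1  31. ] [ 64.9 141.6  31. ] ptr now [ 59.8 140.1  31. ] home [60.8 53.9 31. ] [60.1 50.6 31. ]
34 mark [ 67.  142.7  34. ] [ 64.6 141.3  34. ] ptr now [ 60.5 135.7  34. ] home [61.5 49.8 34. ] [59.8 50.5 34. ]
[[161 196 202 206 208 205 201 200 191 180 180 169 170 151 116 144 163 184
  175 133 126 127]
 [161 199 204 207 207 203 200 200 191 174 157 153 153 127 140 180 191 198
  167 118 125 126]
 [163 202 207 208 207 203 200 195 187 176 159 149 127 100 138 174 180 179
  149 110 124 125]
 [155 195 207 208 205 200 198 188 178 170 148 132 107  87  99 113 117 121
  113 108 124 125]
 [117 147 159 163 163 162 167 175 178 153  98  79  80  81  79  79  78  74
   88 112 123 124]
 [ 79  85  88  91  98 101 110 135 164 144  74  62  78  83  80  77  76  73
  100 124 126 123]
 [ 67  67  69  72  77  75  70  84 129 134  86  65  64  68  66  66  70 105
  152 167 143 126]
 [ 74  80  76  72  70  68  62  82 133 157 151 121  60  50  51  49  57 105
  154 162 140 126]
 [143 161 162 147 127 126 118 127 150 159 167 135  63  48  50  49  51  74
  105 118 121 125]
 [158 176 187 191 180 177 167 167 167 162 149 103  54  48  50  49  51  72
  100 115 123 127]
 [152 149 147 162 162 166 177 172 164 157 125  75  52  50  51  50  53  81
  112 125 127 126]
 [159 135 115 119 121 150 178 174 166 152 117  96  99  93  93  79  65  94
  119 125 127 126]
 [155 131 137 144 123 153 182 173 156 140 140 164 178 174 169 135  91 110
  125 125 126 127]
 [149 149 180 184 162 167 180 173 162 137 157 204 213 210 201 158  97 112
  127 128 127 127]]
```

{"op": "play_rows", "data": {"deltas": [0, -2.5, 0, 0, 0, 0, 0, 0, -5, 0, 0, 0, 0, 0, 0, -5, 0, 0, 0, 0, 0, 0, -5, 0, 0, 0, 0, 0]}}

```text
clock: 13.52
eef_pos: [578.6, 71.1, 77.4]
tool_rot: [3.135, 0.0, -0.394]
force: [-5.1, -12.1, 9.7]
width: 15.2
gripper_force: 59.1
```

Run:
```python
from h import *
st()
b=np.mean([get_image('side')[:,:,::-1] for _ in range(8)],0)
np.save('s4.npy',b);cv2.imwrite('pics/side4.png',b.astype('uint8'))
b0=cv2.imread('pics/side0.png').astype(float)
print(b[216:232,286:304].max(2).round().astype(int));print(b0[234:248,278:298].max(2).astype(int));print(b0[216:232,294:304].max(2).astype(int))
v=b[208:236,278:314];cv2.imwrite('pics/m5.png',cv2.resize(np.clip(v*1.4,0,255).astype('uint8'),None,fx=20,fy=20,interpolation=cv2.INTER_NEAREST))
```

```text
13.525 jig [  0.11239425 108.31036929] 77.38060998998009 F [ -0.09362562 -13.16493643] 9.740756975489155 [ 3.13492926e+00  4.21593145e-04 -3.93813383e-01] 15.227329876513735
[[154 124 159 191 197 201 205 202 194 192 189 182 179 174 166 164 151 144]
 [146 101 151 194 202 206 208 206 202 200 195 188 183 169 166 155 133 153]
 [128  90 148 196 203 206 208 206 200 199 190 180 179 170 170 150 117 144]
 [104  86 151 199 206 208 208 204 200 200 192 174 157 154 154 127 140 180]
 [ 94  84 152 200 206 207 206 202 199 194 187 176 158 149 127  99 138 174]
 [ 87  75 120 158 166 167 166 168 176 178 177 170 148 132 107  87  99 112]
 [ 79  68  75  92  98 101 105 113 126 138 159 151  98  79  80  81  78  79]
 [ 74  67  67  71  74  78  83  85  81  86 128 129  72  62  77  82  79  77]
 [ 70  63  68  76  75  73  73  70  62  64 103 112  83  66  64  68  67  65]
 [ 72  79 128 162 150 132 129 117  95 114 146 152 150 121  61  50  51  50]
 [ 75  92 148 186 187 183 181 175 164 167 166 160 167 134  63  48  50  49]
 [ 76 100 142 161 159 161 161 164 176 182 169 161 150 103  54  48  49  49]
 [ 82 122 154 147 122 115 
[... 1454 characters left out ...]
  204 200]]
[[190 188 184 177 175 169 162 162 147 141]
 [197 195 191 183 179 165 162 151 130 149]
 [196 194 185 176 175 165 166 146 114 141]
 [195 194 188 170 153 150 151 124 137 176]
 [194 190 183 172 154 146 124  96 135 171]
 [193 184 173 165 144 128 105  86  97 110]
 [194 185 176 149  95  77  78  79  77  76]
 [186 180 179 141  71  62  77  81  78  76]
 [186 180 171 133  83  65  63  68  66  65]
 [191 184 170 155 147 119  60  49  49  50]
 [192 181 163 155 162 131  63  49  49  49]
 [185 178 165 157 147 100  54  48  50  48]
 [178 169 159 154 122  72  52  50  51  51]
 [180 169 161 149 115  94  97  91  90  78]
 [178 168 153 136 137 160 173 170 166 132]
 [176 169 158 133 153 199 208 205 196 155]]
```

View pics/m5.png

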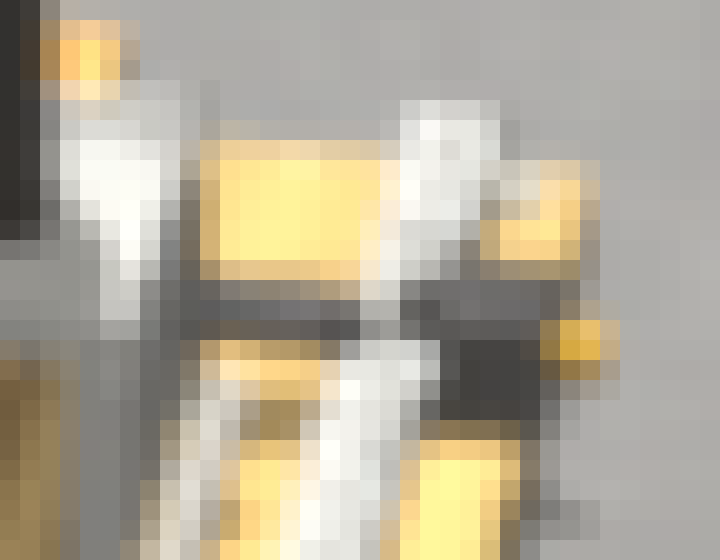

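The pointer tip is now at about (295.4,223.7) and the marker tip at about (297.7,223.2), leaving a gap of a few mm. I'll work out what remains.

Run:
```python
from h import *
p=np.load('jig.npy');a=p[2];c,s=np.cos(a),np.sin(a)
W=lambda x,y,z:[p[0]+c*x-s*y,p[1]+s*x+c*y,z]
q=lambda *l:proj('side',W(*l))[0].round(2)
for l in[(45,140,33),(60,140,33),(65,140,33),(75,140,33),(60,145,33),(60,140,37),(60,140,30)]:print(l,q(*l))
# dark-region comparisons from top0
im=cv2.imread('pics/top0.png').max(2).astype(float)
R=np.array([[c,s],[-s,c]])
for nm,(x0,y0,x1,y1),z in(('mark',(258,167,270,181),34),('ptr',(284,189,294,199),32)):
    pts=[]
    for y in range(y0,y1):
        for x in range(x0,x1):
            w=max(0,130-im[y,x])
            if w>0:j=R@(onz('top',x,y,z)[:2]-p[:2]);pts.append((j[0],j[1],w))
    pts=np.array(pts)
    for lo in range(36,86,4):
        k=pts[(pts[:,0]>=lo)&(pts[:,0]<lo+4)]
        if len(k):print(nm,lo,np.average(k[:,1],weights=k[:,2]).round(1),k[:,2].sum().round())
```

```text
(45, 140, 33) [290.96 223.11]
(60, 140, 33) [295.87 223.57]
(65, 140, 33) [297.51 223.72]
(75, 140, 33) [300.8  224.02]
(60, 145, 33) [296.14 222.65]
(60, 140, 37) [295.87 222.46]
(60, 140, 30) [295.87 224.39]
mark 60 140.9 11.0
mark 64 141.7 120.0
mark 68 142.4 261.0
mark 72 142.0 445.0
mark 76 142.3 437.0
mark 80 142.4 572.0
mark 84 143.6 673.0
ptr 36 50.3 153.0
ptr 40 48.6 246.0
ptr 44 49.5 293.0
ptr 48 49.4 277.0
ptr 52 48.0 247.0
ptr 56 49.1 111.0
```

{"op": "play_rows", "data": {"deltas": [0, -2.5, 0, 0, 0, 0, 0, 0, -4.5, 0, 0, 0, 0, 0, 0, -4.5, 0, 0, 0, 0, 0, 0, -4.5, 0, 0, 0, 0, 0]}}

```text
clock: 14.42
eef_pos: [580.2, 75.0, 77.4]
tool_rot: [3.135, 0.001, -0.394]
force: [-6.5, -11.6, 9.7]
width: 15.3
gripper_force: 59.1
```

```bash
cat > meas.py <<'E'
from h import *
st()
b=np.mean([get_image('side')[:,:,::-1] for _ in range(8)],0).max(2)
def row(b,c,r0,r1,bg):
    w=np.clip(bg-b[r0:r1,c],0,None);return round((w*np.arange(r0,r1)).sum()/w.sum(),2)
for c in(292,293,294,295):print(c,row(b,c,220,228,160),end=' ')
print('mark',[row(b,c,220,226,150) for c in(298,)])
print(b[218:228,288:300].round().astype(int))
E
python3 meas.py
```

```text
14.425 jig [  0.13479021 112.53754956] 77.42464039802417 F [ -1.61568353 -13.22924539] 9.747218050806088 [ 3.13459279e+00  5.00462950e-04 -3.93933401e-01] 15.306674894596673
292 223.17 293 222.93 294 222.81 295 222.88 mark [np.float64(223.05)]
[[144 196 204 207 209 206 201 199 190 180 179 170]
 [146 198 204 207 207 204 200 200 193 174 157 154]
 [120 160 166 172 176 178 185 187 187 177 158 148]
 [ 79  99 102 110 115 123 135 139 160 169 149 132]
 [ 72  78  78  78  81  85  84  82 118 130  96  79]
 [ 67  74  73  70  68  70  66  63  98 106  68  62]
 [101 131 134 122 104  94  85  85 102 107  82  66]
 [132 171 179 178 169 166 161 154 149 149 151 122]
 [134 167 163 161 162 181 195 185 167 159 167 134]
 [139 154 129 111 119 144 176 183 169 161 150 103]]
```

```bash
python3 -c "
from cell import *
print(finish_job())"
```

```text
the job is handed in; nothing more can be done
None
```

I wound the clamp onto the stake (about 14 N at the knob, roughly 200 N of clamping by the given figures; about 100 N may be left if the crank eased back on release). Then I drew the saw guide out and handed in while holding its pointer at the marker, within about 1 mm by camera measurement; no verdict came back.

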